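Put heels and tin away in stack-nest bins on the cobbler's bench

TASK

Put the two wooden heel blocks away in the lower bin (the one held to the bench by steel brackets): the large one in the compartment at its lip end, the small one in the other compartment, both standing flat as they stand now. Then set the loose bin on top of it, lip over the opposite end so that it stacks on the ledges instead of nesting, and after that stand the low round tin in the loose bin's own lip-end compartment. Leave the hammer, the glue jar and the roll of tape where they are.

Things in the scene. Friction and masses are not known exactly. Their poses are not given: they have to be found in the camera images.
- lower_bin: Lower bin, fixed by a steel bracket at each long side: cream open bin, rim 190 (own x) by 156 mm, underside 168 by 134, 60 high, walls and floor 4 mm. Lip 70 mm wide juts 15 mm from its +x rim. A 10 mm divider at x=0, 36 mm high, makes two compartments centred at x=+-43 mm, 75 mm long; 96 mm clear across between side pillars. Ledges 5 mm under the rim. Origin: centre of underside, z up.
- upper_bin: Loose bin, 0.26 kg, same pattern and frame as the lower bin, lip at its +x end. Grip: pinch the divider's middle from above, closing along own x. Set on the lower bin with x axes opposed, it rests on the ledges, underside 55 mm above the lower's (6 mm play each way); same way round it drops in and nests, 36-44 mm up. Origin: centre of underside, z up.
- upper_lip (a point): Middle of the loose bin's lip, on its top: 102.5 mm from the bin's origin along its own x, 59 mm up. Axes as the bin's.
- large_heel: Large shoe heel block of wood with a dark rubber sole layer, D-shaped from above: 56 mm long (own x), 50 mm wide (own y), 40 mm high; flat face at +x, round at -x; the sides are flat and parallel from x = -3 to +28 mm, grip them there. Origin: centre of its underside; z up. About 90 g.
- small_heel: Small shoe heel block, the same form: 42 mm long (own x), 36 mm wide (own y), 28 mm high; flat sides from x = -3 to +21 mm. Origin: centre of its underside; z up. About 40 g.
- tin: Low round bare-metal polish tin, 50 mm diameter, 26 mm high, lid on. Origin: centre of its underside; z up. About 60 g.
- hammer: Bystander: hammer lying beyond the work, 270 mm long. Origin near its middle, on the bench.
- glue_jar: Bystander: amber glass jar with black cap, 64 mm diameter, 70 mm high. Origin: centre of its underside.
- tape: Bystander: cardboard-coloured roll of tape lying flat, 84 mm diameter with a 64 mm hole, 20 mm high. Origin: centre of its underside.
There are look-alikes about, which are no part of the job. What is meant by the tin is not green, and is the larger of those in its own colour.

How it is judged:
By the outcome, as a careful person would: the job done as asked, in the order asked, and still so for the second after the job is handed in, with the robot touching nothing.
It also fails if it takes over 112 s, if anything falls off the work surface, if the arm or the gripper's body presses on something with over 40 N, if the wrist force passes 120 N, or if a joint passes its speed limit or range.

ROBOT

A 6-joint arm with a two-finger parallel gripper is mounted at the origin on the work surface. World frame = base frame: x ahead of the robot, y to its left, z up, the work surface at z = 0. Lengths are in m, angles in degrees, forces in N, time in s.
With the tool pointing down it reaches from about 0.3 to 0.75 m from the base axis. Payload 8.5 kg.
Tool frame: the origin (TCP) lies at the very end of the fingers, on their centre line; the grasp point (between the pads) lies 19 mm behind it (env.hold_point_z is the distance from the TCP to the grasp point, in m); z points along the fingers, y is the line along which they close (so a half turn about z gives the same grasp; the last joint's range is limited). The gripper opens to 85 mm and grips with 20 to 120 N. Pads are 22 mm wide; open, the fingers measure 114 mm over their backs; the gripper's body (76 mm by 85 mm) begins 54 mm behind the grasp point. The pads swing forward as they close: fully open they stand 13 mm farther back than shut.
Start: joints at [58.023, 21.807, 74.336, -0, 83.858, -12.336], TCP at [0.185, 0.518, 0.231] pointing down, gripper open.
Joint ranges: [-178.18, 178.18], [-50.72, 133.34], [12.68, 142.11], [-81.47, 261.47], [9.98, 163.14], [-165.26, 165.26]. Speed limits (degrees/s): [136.94, 136.94, 180, 180, 180, 180].

INTERFACE

Orientations are given as a 3x3 rotation matrix whose columns are the frame's x, y, z axes.
In Python, from rig import env, optics gives the robot as it stands.
- The arm moves only by the shell command python3 -m jog 'ROWS' [OPENING] [FORCE]. ROWS is JSON, a list of rows, each an object with "linear": the shift along the tool's x, y, z in units of 40 mm (1.0 is 40 mm), a list of three; "roll": the turn about the tool's z in units of 5 degrees (1.0 is 5 degrees). A call has 1 to 12 rows; each row shifts and turns the commanded pose from where the row before left it, along the tool's axes as they then stand; what a row does not reach is not made up. A row lasts 1/12 s, in which the tool goes at most 41.7 mm and 7.16 degrees, less where a joint would pass 70% of its speed; a pose out of reach is approached as far as the arm can. A call is refused whole if a number of a shift passes 1 or a number of a turn 1, either way. A call with a gripper value outside its range is refused whole. OPENING is the opening, from -1 (shut) to 1 (fully open), set as the call begins (- or left out, the last holds). The fingers move at their own pace and stop on an object; FORCE is the grip in N (left out, the last holds). Time passes only in rows, so rows that do not move let the fingers close. It gives the time, the measured TCP pose, the force, the opening and the grip force at its end, in the units of the state.
- env.observe(): the state, without advancing time (a new reading comes with each control period).
- optics.get_image(name): name is "scene" or "top"; returns the picture (384x512x3 uint8, red, green, blue); there is no depth.
- optics.calibration(name): a dict with "fov_y" (degrees; the focal length in pixels is half the picture's height over the tangent of half this angle, whatever the lens; pixels are square), "cx", "cy" (the principal point, pixels), "T" (4x4, takes a point from camera to world coordinates). Camera axes: x right, y down, z forward; pixel columns grow to the right and rows downward; lengths in m; the calibration is good to about 2 mm. A picture is of the moment at which its call begins. calibration takes no time and is no camera call.
- env.close_job(): hands the job in; it is judged then, once.
The state is a dict: "time_s": time; "q": joint angles; "qvel": joint speeds; "joint_efforts": joint torques, N m; "position": TCP position; "tool_rot": TCP orientation; "ft_force": force on the tool from outside, world axes, zero at the start; "wrist_torque": the same for the moment, N m; "grip_width": finger opening in m; "gripper_force": force on a finger pad.
Only numpy, scipy, OpenCV 4.12 (cv2) and the standard library are available. Lean on these libraries where they do the work, as an engineer would, in place of code of your own. Each camera call takes 0.05 s, during which the arm holds its last target. There are 200 camera calls.

## Working session

There is one attempt and no reset: what is moved stays moved. The work goes in short steps, Python scripts to look and compute and a shell command to move; the robot and the scene stay as the last step left them, time stands still between calls to the robot, and variables do not carry over. Pictures are saved under pics/ and viewed, at most 14 in all, crops included, and the job is handed in when it is done.

```bash
mkdir -p pics; ls
python3 - <<'E'
from rig import env, optics
import cv2,numpy as np
np.set_printoptions(precision=4,suppress=True)
s=env.observe(); print(s, env.hold_point_z)
for n in("scene","top"):
    print(n,optics.calibration(n))
    im=optics.get_image(n); np.save(f"pics/{n}0.npy",im)
    cv2.imwrite(f"pics/{n}0.png",cv2.resize(im[:,:,::-1],(800,600),interpolation=cv2.INTER_CUBIC))
E
```

```text
pics
{'time_s': 0.0, 'q': array([ 58.0214,  21.8404,  74.3839,  -0.0008,  83.861 , -12.3347]), 'qvel': array([-0.0805,  0.0086,  0.019 ,  0.0708,  0.0168, -0.0153]), 'joint_efforts': array([  0.0006, -44.8452, -23.1276,  -0.0002,   0.0048,   0.    ]), 'position': array([0.1847, 0.5177, 0.2307]), 'tool_rot': array([[-0.9418,  0.3362, -0.0008],
       [ 0.3362,  0.9418, -0.0013],
       [ 0.0003, -0.0015, -1.    ]]), 'ft_force': array([-0.7723, -0.3203,  0.1596]), 'wrist_torque': array([-0.0038, -0.0252, -0.0629]), 'gripper_force': 0.0, 'grip_width': 0.08523650235439414} 0.0187
scene {'fov_y': 45.92731989106503, 'cx': 257.5571226757075, 'cy': 197.6856058777534, 'T': array([[ 0.4627,  0.5918, -0.6601,  1.2729],
       [ 0.8864, -0.3191,  0.3353, -0.3094],
       [-0.0122, -0.7403, -0.6722,  0.7708],
       [ 0.    ,  0.    ,  0.    ,  1.    ]])}
top {'fov_y': 51.80729220479253, 'cx': 252.42017517549004, 'cy': 186.1436958975669, 'T': array([[-0.059 , -0.972 ,  0.2275,  0.3761],
       [-0.9983,  0.0581, -0.0106,  0.0411],
       [-0.003 , -0.2278, -0.9737,  1.1239],
       [ 0.    ,  0.    ,  0.    ,  1.    ]])}
```

View pics/scene0.png

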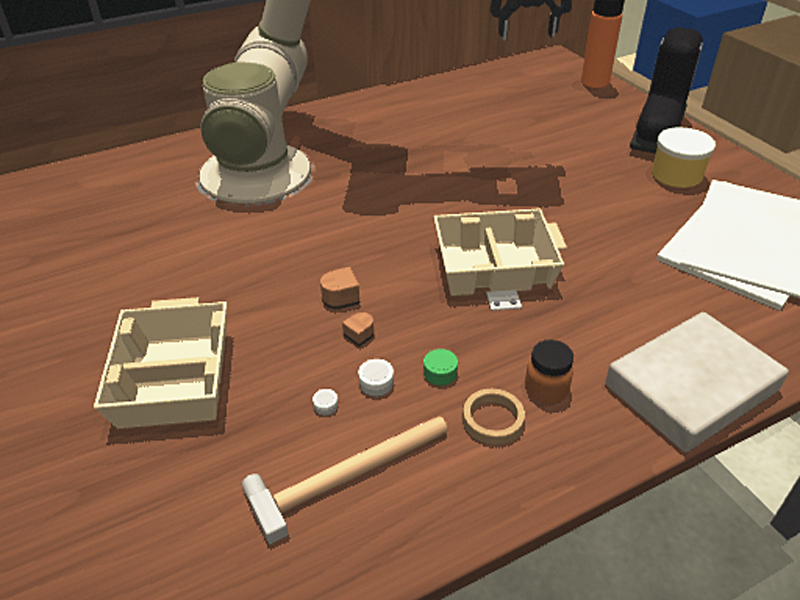

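View pics/top0.png

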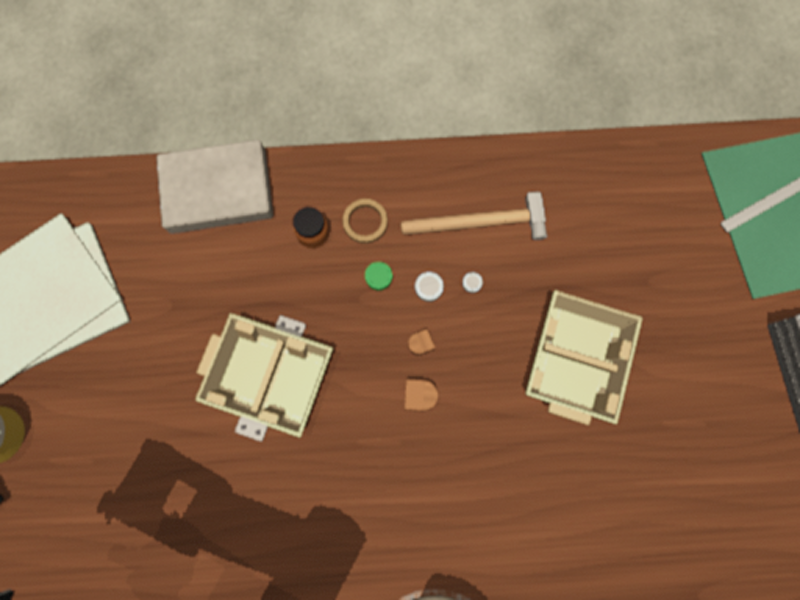

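Scene: the lower bin (bracketed) is at (500,250) with its lip to the right. The loose bin is at (165,360) with its lip at the top. The heels are at (340,288) and (358,328), the larger white/metal tin at (376,377), a smaller one at (325,402) and a green one at (440,367). Next I'll enlarge the crops.

Run:
```python
import cv2,numpy as np
def comp(n,offs):
    im=np.load(f"pics/{n}0.npy")[:,:,::-1]
    out=np.zeros((600,800,3),np.uint8)
    for k,(x,y) in enumerate(offs):
        c=cv2.resize(im[y:y+75,x:x+100],(400,300),interpolation=cv2.INTER_CUBIC)
        for t in range(0,100,20):
            cv2.putText(c,str(x+t),(t*4,8),0,.3,(255,255,255)); cv2.line(c,(t*4,8),(t*4,14),(255,255,255))
        for t in range(0,75,15):
            cv2.putText(c,str(y+t),(0,t*4+4),0,.3,(255,255,255)); cv2.line(c,(20,t*4),(26,t*4),(255,255,255))
        out[k//2*300:k//2*300+300,k%2*400:k%2*400+400]=c
    cv2.imwrite(f"pics/{n}c.png",out)
comp("top",[(120,204),(324,190),(245,204),(225,150)])
comp("scene",[(270,126),(55,195),(195,165),(190,205)])
```

```text
(no output)
```

View pics/topc.png

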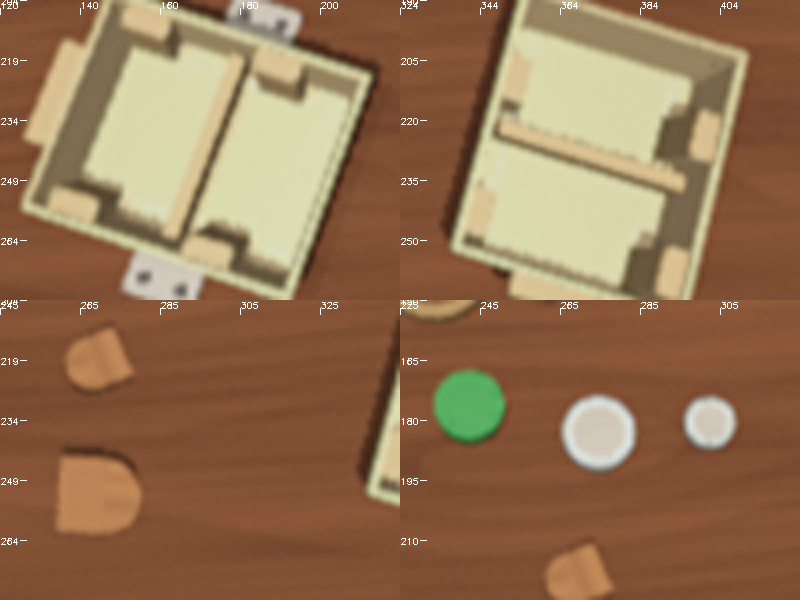

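View pics/scenec.png

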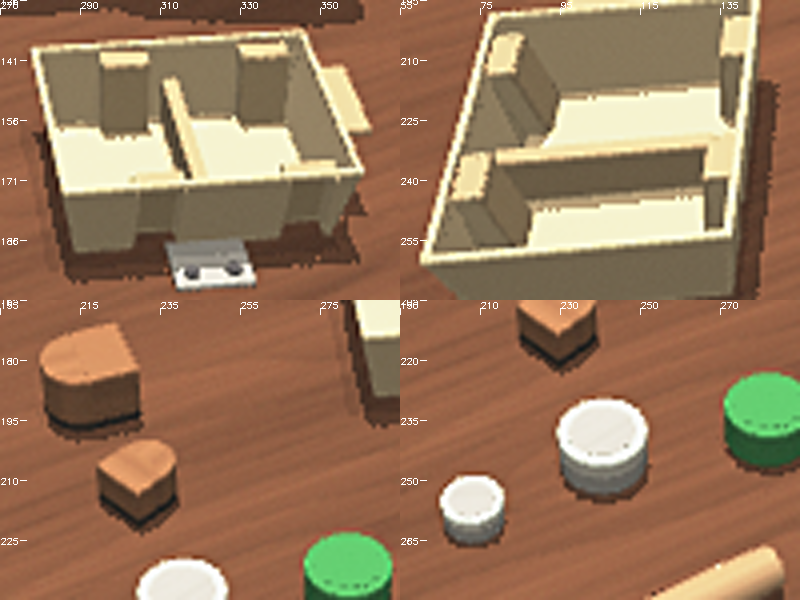

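Top view: lower-bin rim corners at about (125.5,255.8), (192.5,278.3), (214,222) and (147.8,201.6), with the lip on the left. Loose-bin rim at (337,252), (411,203), (355,187) and (395.5,269.5). The large heel's flat face runs (260,243)-(259,262). The small heel's flat face runs (272.5,211)-(278,222). The tin is at (274.8,183). I'll fit these in both views.

```bash
cat > fit.py <<'E'
import numpy as np
from rig import optics
from scipy.optimize import least_squares
np.set_printoptions(precision=4,suppress=True)
C={n:optics.calibration(n) for n in("top","scene")}
def proj(n,P):
    c=C[n];f=192/np.tan(np.radians(c["fov_y"]/2))
    p=(np.atleast_2d(P)-c["T"][:3,3])@c["T"][:3,:3]
    return p[:,:2]/p[:,2:]*f+[c["cx"],c["cy"]]
def fit(name,obs,x0,fixyaw=False):
    """obs: (view, local xyz, pixel); z of local relative to unknown z"""
    def pose(v):
        c,s=np.cos(v[3]),np.sin(v[3]);R=np.array([[c,-s,0],[s,c,0],[0,0,1]])
        return R
    def res(v):
        if fixyaw: v=np.r_[v[:3],0]
        R=pose(v)
        return np.concatenate([(proj(n,R@np.array(l)+v[:3])[0]-p) for n,l,p in obs])
    r=least_squares(res,x0,loss='soft_l1')
    v=r.x; print(name,"xyz",v[:3],"yaw",np.degrees(v[3])%360,"res",np.round(res(v),1)); return v
E
cat > m1.py <<'E'
from fit import *
r=np.radians
X,Y=.095,.078
# lower bin: lip +x toward +y world
fit("lower rim",[("top",(X,Y,0),(125.5,255.75)),("top",(-X,Y,0),(192.5,278.25)),("top",(-X,-Y,0),(214,222)),("top",(X,-Y,0),(147.8,201.6)),
 ("scene",(-X,Y,0),(278.25,138)),("scene",(X,Y,0),(345.75,133.5)),("scene",(X,-Y,0),(360.5,169)),("scene",(-X,-Y,0),(286.5,173.5))],[.35,.25,.06,r(70)])
fit("upper rim",[("top",(X,-Y,0),(337,252)),("top",(-X,Y,0),(411,203)),("top",(-X,-Y,0),(355.2,186.9)),("top",(X,Y,0),(395.5,269.4)),
 ("scene",(X,-Y,0),(144.5,194)),("scene",(X,Y,0),(77.5,198)),("scene",(-X,Y,0),(60.5,260.75)),("scene",(-X,-Y,0),(139.25,253.25))],[.35,-.25,.06,r(170)])
fit("large top",[("top",(.028,.025,0),(258.75,261.75)),("top",(.028,-.025,0),(260,243.25)),("top",(-.028,0,0),(280.5,252.75)),
 ("scene",(.028,.025,0),(224.25,170.75)),("scene",(.028,-.025,0),(229.75,180.25))],[.3,0,.04,r(90)])
fit("small top",[("top",(.021,.018,0),(272.5,211)),("top",(.021,-.018,0),(278.25,222.25)),("top",(-.021,0,0),(262,223.25)),
 ("scene",(.021,.018,0),(229.75,212.75)),("scene",(.021,-.018,0),(219.5,206.5))],[.4,0,.03,r(-30)])
fit("tin top",[("top",(0,0,0),(274.75,183)),("scene",(0,0,0),(240.5,238.25))],[.5,0,.026,0])
E
python3 m1.py
```

```text
lower rim xyz [0.494  0.2615 0.0604] yaw 68.23542381583874 res [-0.5 -0.6 -0.4  0.1 -1.9  0.2 -0.9 -1.1 -1.6  0.2 -0.7  0.  -0.2 -0.3
 -1.6  0.8]
upper rim xyz [ 0.4923 -0.2905  0.0594] yaw 158.9818818305915 res [-0.3  0.1 -1.2 -0.4 -0.8 -1.1 -1.4  0.9 -0.3 -1.1 -0.6  0.5 -0.3  0.
 -1.5  0.3]
large top xyz [ 0.4422 -0.0053  0.0417] yaw 84.40538987248836 res [-0.1 -0.2 -0.7 -0.4 -0.8  0.2 -1.4 -0.9 -0.5  1.1]
small top xyz [ 0.5334 -0.0093  0.0268] yaw 293.7041109066915 res [-0.6 -0.2 -0.3 -0.1 -0.4 -0.  -0.3  0.2 -1.3 -0. ]
tin top xyz [ 0.6395 -0.0334  0.0228] yaw 0.0 res [-0.7 -0.2 -0.5  0. ]
```

```bash
sed -i 's/\[0\]-p)/[0]-np.array(p)+.4)/' fit.py; python3 m1.py
cat > go.py <<'E'
import sys,numpy as np
from rig import env
def go(x,y,z,yaw):
    s=env.observe();R=s["tool_rot"]
    cur=np.degrees(np.arctan2(R[1,1],R[0,1]))
    d=(yaw-cur+180)%360-180
    print("t",round(s["time_s"],2),"pos",s["position"].round(4),"yaw",round(cur,2),"| ROLL units",round(-d/5,2))
    a=np.radians(yaw);ty=np.array([np.cos(a),np.sin(a),0]);tx=np.array([-np.sin(a),np.cos(a),0])
    # tool x,y,z with z down: x = y x z
    tx=np.cross(ty,[0,0,-1])
    e=np.array([x,y,z])-s["position"]
    print("after roll: units",np.round([e@tx/.04,e@ty/.04,-e[2]/.04],3),"radius now/target",np.hypot(*s["position"][:2]).round(3),np.hypot(x,y).round(3))
if __name__=="__main__": go(*map(float,sys.argv[1:]))
E
python3 go.py .442 -.005 .08 -5.6
```

```text
lower rim xyz [0.4944 0.2611 0.0622] yaw 68.20519691472528 res [-0.2 -0.4 -0.   0.3 -1.4  0.3 -0.5 -1.  -1.3  0.2 -0.2 -0.   0.3 -0.3
 -1.2  0.7]
upper rim xyz [ 0.493  -0.2903  0.0612] yaw 159.02361093540827 res [ 0.2  0.2 -0.7 -0.4 -0.4 -1.1 -0.8  1.   0.1 -1.2 -0.3  0.5 -0.   0.1
 -1.1  0.2]
large top xyz [ 0.4429 -0.0051  0.0437] yaw 84.10095528727263 res [ 0.2 -0.2 -0.4 -0.4 -0.5  0.3 -0.8 -1.   0.   1.1]
small top xyz [ 0.5341 -0.0089  0.0285] yaw 292.74425662163947 res [-0.2 -0.1 -0.1  0.1 -0.2 -0.1  0.2  0.2 -0.7 -0.1]
tin top xyz [ 0.6399 -0.0335  0.0246] yaw 0.0 res [-0.2 -0.1 -0.1  0. ]
t 0.1 pos [0.1847 0.5178 0.2308] yaw 70.36 | ROLL units 15.19
after roll: units [-12.379   7.676   3.769] radius now/target 0.55 0.442
```

```bash
Z='{"linear":[0,0,0],"roll":1}'; python3 -m jog '[{"linear":[0,0,0],"roll":1},{"linear":[0,0,0],"roll":1},{"linear":[0,0,0],"roll":1},{"linear":[0,0,0],"roll":1},{"linear":[0,0,0],"roll":1},{"linear":[0,0,0],"roll":1},{"linear":[0,0,0],"roll":1},{"linear":[0,0,0],"roll":1},{"linear":[0,0,0],"roll":1},{"linear":[0,0,0],"roll":1},{"linear":[0,0,0],"roll":1},{"linear":[0,0,0],"roll":1}]' 1
python3 -m jog '[{"linear":[0,0,0],"roll":1},{"linear":[0,0,0],"roll":1},{"linear":[0,0,0],"roll":1},{"linear":[0,0,0],"roll":0.2},{"linear":[-0.8,0.5,0.2],"roll":0},{"linear":[-0.8,0.5,0.2],"roll":0},{"linear":[-0.8,0.5,0.2],"roll":0},{"linear":[-0.8,0.5,0.2],"roll":0},{"linear":[-0.8,0.5,0.2],"roll":0},{"linear":[-0.8,0.5,0.2],"roll":0},{"linear":[-0.8,0.5,0.2],"roll":0},{"linear":[-0.8,0.5,0.2],"roll":0}]'
python3 -m jog '[{"linear":[-0.8,0.5,0.2],"roll":0},{"linear":[-0.8,0.5,0.2],"roll":0},{"linear":[-0.8,0.5,0.2],"roll":0},{"linear":[-0.8,0.5,0.2],"roll":0},{"linear":[-0.8,0.5,0.2],"roll":0},{"linear":[-0.8,0.5,0.2],"roll":0},{"linear":[-0.6,0,0],"roll":0},{"linear":[0,0,0],"roll":0}]'
python3 go.py .4437 .005 .06 -5.8
```

```text
time_s: 1.1
position: [0.1848, 0.5178, 0.231]
tool_rot: [[-0.176, 0.984, -0.0], [0.984, 0.176, -0.001], [-0.001, -0.001, -1.0]]
ft_force: [0.1, 0.2, 0.5]
grip_width: 0.0855
gripper_force: 0.0
time_s: 2.1
position: [0.3192, 0.2458, 0.167]
tool_rot: [[0.096, 0.995, 0.0], [0.995, -0.096, 0.0], [0.0, 0.0, -1.0]]
ft_force: [0.8, 0.2, 0.2]
grip_width: 0.0856
gripper_force: 0.0
time_s: 2.77
position: [0.4176, 0.0173, 0.1187]
tool_rot: [[0.1, 0.995, -0.001], [0.995, -0.1, -0.0], [-0.001, -0.001, -1.0]]
ft_force: [0.2, 0.3, -0.3]
grip_width: 0.0856
gripper_force: 0.0
t 2.77 pos [0.4176 0.0173 0.1187] yaw -5.76 | ROLL units 0.01
after roll: units [-0.24   0.68   1.468] radius now/target 0.418 0.444
```

```bash
python3 -m jog '[{"linear":[-0.24,0.68,0],"roll":0},{"linear":[0,0,0.8],"roll":0},{"linear":[0,0,0.7],"roll":0},{"linear":[0,0,0],"roll":0}]'
python3 go.py .4437 .005 .006 -5.8
```

```text
time_s: 3.1
position: [0.441, 0.0093, 0.0559]
tool_rot: [[0.097, 0.995, -0.008], [0.995, -0.097, 0.002], [0.001, -0.008, -1.0]]
ft_force: [-1.0, 0.7, -0.2]
grip_width: 0.0856
gripper_force: 0.0
t 3.1 pos [0.441  0.0093 0.0559] yaw -5.56 | ROLL units 0.05
after roll: units [-0.099  0.078  1.248] radius now/target 0.441 0.444
```

```bash
python3 -m jog '[{"linear":[-0.06,0.05,0.45],"roll":0},{"linear":[0,0,0.45],"roll":0},{"linear":[0,0,0.35],"roll":0},{"linear":[0,0,0],"roll":0},{"linear":[0,0,0],"roll":0}]'
python3 go.py .4437 .005 .006 -5.8
python3 - <<'E'
from rig import optics
import cv2
a=optics.get_image("scene")[150:240,170:290,::-1]; b=optics.get_image("top")[200:290,210:330,::-1]
import numpy as np
cv2.imwrite("pics/g1.png",cv2.resize(np.hstack([a,b]),(800,300),interpolation=cv2.INTER_CUBIC))
E
```

```text
time_s: 3.52
position: [0.4451, 0.0062, 0.0101]
tool_rot: [[0.097, 0.995, -0.0], [0.995, -0.097, 0.0], [0.0, -0.0, -1.0]]
ft_force: [1.0, -0.6, 0.2]
grip_width: 0.0852
gripper_force: 0.0
t 3.52 pos [0.4451 0.0062 0.0101] yaw -5.57 | ROLL units 0.05
after roll: units [-0.034 -0.031  0.103] radius now/target 0.445 0.444
```

View pics/g1.png

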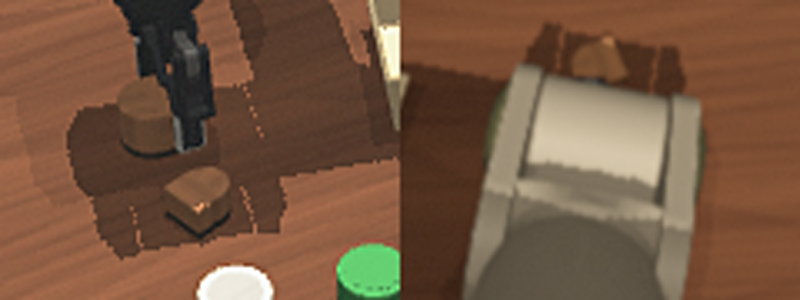

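The fingers straddle the large heel, with the near finger at (188,130) in the left crop. I'll close and lift.

```bash
python3 -m jog '[{"linear":[-0.03,-0.03,0.08],"roll":0},{"linear":[0,0,0],"roll":0},{"linear":[0,0,0],"roll":0},{"linear":[0,0,0],"roll":0},{"linear":[0,0,0],"roll":0},{"linear":[0,0,0],"roll":0},{"linear":[0,0,0],"roll":0},{"linear":[0,0,0],"roll":0}]' -1 45
python3 -m jog '[{"linear":[0,0,-0.3],"roll":0},{"linear":[0,0,-0.6],"roll":0},{"linear":[0,0,-0.8],"roll":0},{"linear":[0,0,-0.8],"roll":0},{"linear":[0,0,-0.3],"roll":0},{"linear":[0,0,0],"roll":0.8},{"linear":[0,0,0],"roll":0.8},{"linear":[0,0,0],"roll":0.8},{"linear":[0,0,0],"roll":0.8},{"linear":[0,0,0],"roll":0}]'
python3 - <<'E'
import numpy as np,sys
sys.path.insert(0,'.')
from go import go
a=np.radians(68.2);u=np.array([np.cos(a),np.sin(a)]);L=np.array([.4944,.2611])
print("large grip",L+u*(.043+.010),"small grip if 248", L-u*(.043+.009))
g=L+u*.053; go(*g,.10,-21.8)
E
```

```text
time_s: 4.28
position: [0.4438, 0.0048, 0.0068]
tool_rot: [[0.098, 0.995, 0.001], [0.995, -0.098, -0.0], [-0.0, 0.001, -1.0]]
ft_force: [-2.5, -0.3, 7.2]
grip_width: 0.0496
gripper_force: 46.4
time_s: 5.12
position: [0.4435, 0.0049, 0.1182]
tool_rot: [[0.371, 0.929, -0.0], [0.929, -0.371, 0.0], [-0.0, -0.0, -1.0]]
ft_force: [0.0, 0.1, -0.7]
grip_width: 0.0495
gripper_force: 46.4
large grip [0.5140825  0.31030975] small grip if 248 [0.47508887 0.21281874]
t 5.12 pos [0.4435 0.0049 0.1182] yaw -21.78 | ROLL units 0.0
after roll: units [ 7.745 -1.197  0.456] radius now/target 0.444 0.6
```

```bash
python3 -m jog '[{"linear":[0.4,-0.06,0],"roll":0},{"linear":[0.8,-0.12,0],"roll":0},{"linear":[0.8,-0.12,0],"roll":0},{"linear":[0.8,-0.12,0],"roll":0},{"linear":[0.8,-0.12,0],"roll":0},{"linear":[0.8,-0.12,0],"roll":0},{"linear":[0.8,-0.12,0],"roll":0},{"linear":[0.8,-0.12,0],"roll":0},{"linear":[0.8,-0.13,0],"roll":0},{"linear":[0.6,-0.13,0],"roll":0},{"linear":[0.35,-0.05,0],"roll":0},{"linear":[0,0,0],"roll":0}]'
python3 -m jog '[{"linear":[0,0,0],"roll":0},{"linear":[0,0,0],"roll":0}]'
python3 go.py .5141 .3103 .012 -21.8
```

```text
time_s: 6.12
position: [0.5129, 0.3133, 0.1177]
tool_rot: [[0.364, 0.931, -0.0], [0.931, -0.364, 0.0], [0.0, -0.0, -1.0]]
ft_force: [-0.6, -0.6, -2.2]
grip_width: 0.0496
gripper_force: 46.5
time_s: 6.28
position: [0.5127, 0.31, 0.118]
tool_rot: [[0.368, 0.93, -0.001], [0.93, -0.368, -0.001], [-0.001, -0.001, -1.0]]
ft_force: [-0.3, -0.5, -0.8]
grip_width: 0.0493
gripper_force: 46.5
t 6.28 pos [0.5127 0.31   0.118 ] yaw -21.61 | ROLL units 0.04
after roll: units [0.018 0.029 2.649] radius now/target 0.599 0.6
```

```bash
python3 -m jog '[{"linear":[0.02,0.03,0.5],"roll":0},{"linear":[0,0,0.6],"roll":0},{"linear":[0,0,0.5],"roll":0},{"linear":[0,0,0.4],"roll":0},{"linear":[0,0,0.3],"roll":0},{"linear":[0,0,0.2],"roll":0},{"linear":[0,0,0.1],"roll":0},{"linear":[0,0,0],"roll":0},{"linear":[0,0,0],"roll":0}]'
python3 - <<'E'
from rig import optics
import cv2
a=optics.get_image("scene")[100:220,250:400,::-1]
cv2.imwrite("pics/g2.png",cv2.resize(a,(600,480),interpolation=cv2.INTER_CUBIC))
E
```

```text
time_s: 7.03
position: [0.5148, 0.3109, 0.0147]
tool_rot: [[0.369, 0.929, 0.001], [0.929, -0.369, 0.0], [0.001, 0.001, -1.0]]
ft_force: [0.1, -0.3, -0.7]
grip_width: 0.0498
gripper_force: 46.6
```

View pics/g2.png

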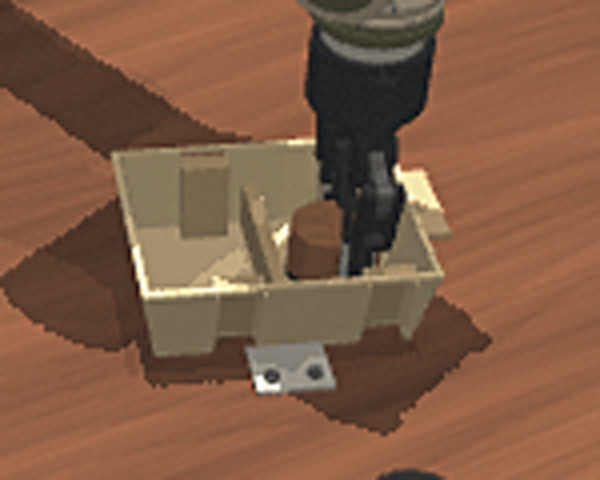

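The large heel sits in the lip compartment, at (315,245) in the crop. I'll lower the last 3 mm, open a little and rise.

```bash
python3 -m jog '[{"linear":[0,0,0.09],"roll":0},{"linear":[0,0,0],"roll":0},{"linear":[0,0,0],"roll":0}]'
python3 -m jog '[{"linear":[0,0,0],"roll":0},{"linear":[0,0,0],"roll":0},{"linear":[0,0,0],"roll":0},{"linear":[0,0,0],"roll":0}]' 0.38
python3 -m jog '[{"linear":[0,0,-0.3],"roll":0},{"linear":[0,0,-0.6],"roll":0},{"linear":[0,0,-0.8],"roll":0},{"linear":[0,0,-0.8],"roll":0},{"linear":[0,0,0],"roll":-1},{"linear":[0,0,0],"roll":-1},{"linear":[0,0,0],"roll":-1},{"linear":[0,0,0],"roll":-1},{"linear":[0,0,0],"roll":-1},{"linear":[0,0,0],"roll":-1},{"linear":[0,0,0],"roll":-1},{"linear":[0,0,0],"roll":-1}]'
python3 go.py .5375 -.0173 .07 23
```

```text
time_s: 7.33
position: [0.5146, 0.3112, 0.0108]
tool_rot: [[0.369, 0.93, 0.001], [0.93, -0.369, 0.0], [0.0, 0.001, -1.0]]
ft_force: [0.7, -0.7, -0.4]
grip_width: 0.0495
gripper_force: 46.7
time_s: 7.67
position: [0.5144, 0.3112, 0.0106]
tool_rot: [[0.369, 0.93, -0.0], [0.93, -0.369, -0.0], [-0.0, -0.0, -1.0]]
ft_force: [0.8, -0.6, -0.5]
grip_width: 0.0589
gripper_force: 0.0
time_s: 8.67
position: [0.5143, 0.3111, 0.1105]
tool_rot: [[-0.319, 0.948, -0.0], [0.948, 0.319, -0.0], [-0.0, -0.0, -1.0]]
ft_force: [0.1, -0.4, -1.0]
grip_width: 0.0589
gripper_force: 0.0
t 8.67 pos [0.5143 0.3111 0.1105] yaw 18.61 | ROLL units -0.88
after roll: units [-7.784 -2.675  1.013] radius now/target 0.601 0.538
```

```bash
python3 -m jog '[{"linear":[0,0,0],"roll":-0.85},{"linear":[-0.4,-0.14,0],"roll":0},{"linear":[-0.8,-0.28,0],"roll":0},{"linear":[-0.8,-0.28,0],"roll":0},{"linear":[-0.8,-0.28,0],"roll":0},{"linear":[-0.8,-0.28,0],"roll":0},{"linear":[-0.8,-0.28,0],"roll":0},{"linear":[-0.8,-0.28,0],"roll":0},{"linear":[-0.8,-0.28,0],"roll":0},{"linear":[-0.8,-0.28,0],"roll":0},{"linear":[-0.6,-0.2,0],"roll":0},{"linear":[-0.3,-0.1,0],"roll":0}]' 0.65
python3 -m jog '[{"linear":[0,0,0.5],"roll":0},{"linear":[0,0,0.5],"roll":0},{"linear":[0,0,0],"roll":0},{"linear":[0,0,0],"roll":0}]'
python3 go.py .5375 -.0173 .003 22.9
```

```text
time_s: 9.67
position: [0.534, -0.0172, 0.1106]
tool_rot: [[-0.382, 0.924, 0.0], [0.924, 0.382, -0.001], [-0.001, 0.0, -1.0]]
ft_force: [-0.2, 0.2, -0.2]
grip_width: 0.0707
gripper_force: 0.0
time_s: 10.0
position: [0.5336, -0.0138, 0.0703]
tool_rot: [[-0.385, 0.923, -0.002], [0.923, 0.385, 0.001], [0.001, -0.001, -1.0]]
ft_force: [0.1, 0.5, -0.1]
grip_width: 0.0703
gripper_force: 0.0
t 10.0 pos [ 0.5336 -0.0138  0.0703] yaw 22.64 | ROLL units -0.05
after roll: units [-0.119  0.057  1.682] radius now/target 0.534 0.538
```

```bash
python3 -m jog '[{"linear":[-0.1,0.05,0.3],"roll":0},{"linear":[0,0,0.5],"roll":0},{"linear":[0,0,0.45],"roll":0},{"linear":[0,0,0.3],"roll":0},{"linear":[0,0,0.13],"roll":0},{"linear":[0,0,0],"roll":0},{"linear":[0,0,0],"roll":0}]'
python3 -m jog '[{"linear":[0,0,0],"roll":0},{"linear":[0,0,0],"roll":0},{"linear":[0,0,0],"roll":0},{"linear":[0,0,0],"roll":0},{"linear":[0,0,0],"roll":0},{"linear":[0,0,0],"roll":0},{"linear":[0,0,0],"roll":0}]' -1 40
python3 -m jog '[{"linear":[0,0,-0.3],"roll":0},{"linear":[0,0,-0.6],"roll":0},{"linear":[0,0,-0.8],"roll":0},{"linear":[0,0,-0.8],"roll":0},{"linear":[0,0,-0.3],"roll":0},{"linear":[0,0,0],"roll":0.9},{"linear":[0,0,0],"roll":1},{"linear":[0,0,0],"roll":1},{"linear":[0,0,0],"roll":1},{"linear":[0,0,0],"roll":1},{"linear":[0,0,0],"roll":1},{"linear":[0,0,0],"roll":1}]'
python3 -m jog '[{"linear":[0,0,0],"roll":1},{"linear":[0,0,0],"roll":1},{"linear":[0,0,0],"roll":0},{"linear":[0,0,0],"roll":0}]'
python3 go.py .4751 .2128 .12 -21.8
```

```text
time_s: 10.58
position: [0.5378, -0.0173, 0.0039]
tool_rot: [[-0.385, 0.923, 0.001], [0.923, 0.385, -0.0], [-0.001, 0.001, -1.0]]
ft_force: [0.4, -0.3, 0.1]
grip_width: 0.0705
gripper_force: 0.0
time_s: 11.17
position: [0.5378, -0.0174, 0.0043]
tool_rot: [[-0.384, 0.923, 0.002], [0.923, 0.384, -0.0], [-0.001, 0.002, -1.0]]
ft_force: [0.1, -0.1, 6.7]
grip_width: 0.0363
gripper_force: 39.5
time_s: 12.17
position: [0.5372, -0.0173, 0.1156]
tool_rot: [[0.21, 0.978, 0.0], [0.978, -0.21, -0.0], [-0.0, 0.0, -1.0]]
ft_force: [0.4, -0.9, 0.3]
grip_width: 0.0361
gripper_force: 39.4
time_s: 12.5
position: [0.5372, -0.0173, 0.1156]
tool_rot: [[0.37, 0.929, 0.0], [0.929, -0.37, -0.0], [0.0, 0.0, -1.0]]
ft_force: [0.0, 0.4, 0.4]
grip_width: 0.0358
gripper_force: 39.4
t 12.5 pos [ 0.5372 -0.0173  0.1156] yaw -21.74 | ROLL units 0.01
after roll: units [ 4.764 -3.579 -0.111] radius now/target 0.538 0.521
```

```bash
python3 -m jog '[{"linear":[0.3,-0.23,0],"roll":0},{"linear":[0.7,-0.5,0],"roll":0},{"linear":[0.7,-0.55,0],"roll":0},{"linear":[0.7,-0.55,0],"roll":0},{"linear":[0.7,-0.55,0],"roll":0},{"linear":[0.7,-0.5,0],"roll":0},{"linear":[0.6,-0.45,0],"roll":0},{"linear":[0.36,-0.25,0],"roll":0},{"linear":[0,0,0],"roll":0},{"linear":[0,0,0],"roll":0}]'
python3 go.py .4751 .2128 .009 -21.8
```

```text
time_s: 13.33
position: [0.4752, 0.2132, 0.1154]
tool_rot: [[0.369, 0.929, 0.0], [0.929, -0.369, -0.0], [-0.0, 0.0, -1.0]]
ft_force: [-0.1, 0.3, -0.1]
grip_width: 0.0361
gripper_force: 39.4
t 13.33 pos [0.4752 0.2132 0.1154] yaw -21.67 | ROLL units 0.03
after roll: units [-1.100e-02  2.000e-03  2.661e+00] radius now/target 0.521 0.521
```

```bash
python3 -m jog '[{"linear":[0,0,0.5],"roll":0},{"linear":[0,0,0.6],"roll":0},{"linear":[0,0,0.5],"roll":0},{"linear":[0,0,0.4],"roll":0},{"linear":[0,0,0.3],"roll":0},{"linear":[0,0,0.2],"roll":0},{"linear":[0,0,0.12],"roll":0},{"linear":[0,0,0.04],"roll":0},{"linear":[0,0,0],"roll":0},{"linear":[0,0,0],"roll":0},{"linear":[0,0,0],"roll":0}]'
python3 -m jog '[{"linear":[0,0,0],"roll":0},{"linear":[0,0,0],"roll":0},{"linear":[0,0,0],"roll":0},{"linear":[0,0,0],"roll":0}]' 0.1
python3 -m jog '[{"linear":[0,0,-0.3],"roll":0},{"linear":[0,0,-0.6],"roll":0},{"linear":[0,0,-0.8],"roll":0},{"linear":[0,0,-0.8],"roll":0},{"linear":[0,0,-0.6],"roll":0},{"linear":[-1,0,0],"roll":0},{"linear":[-1,0,0],"roll":0},{"linear":[-1,0,0],"roll":0},{"linear":[-1,0,0],"roll":0},{"linear":[-1,0,0],"roll":0},{"linear":[-1,0,0],"roll":0},{"linear":[0,0,0],"roll":0}]'
python3 go.py .493 -.2903 .06 -21
python3 - <<'E'
from rig import optics
import cv2,numpy as np
a=optics.get_image("scene")[120:195,270:370,::-1]; b=optics.get_image("top")[204:279,120:220,::-1]
cv2.imwrite("pics/g3.png",cv2.resize(np.hstack([a,b]),(800,300),interpolation=cv2.INTER_CUBIC))
E
```

```text
time_s: 14.25
position: [0.4757, 0.2128, 0.0096]
tool_rot: [[0.373, 0.928, 0.001], [0.928, -0.373, 0.0], [0.001, 0.001, -1.0]]
ft_force: [-0.4, 0.4, 0.3]
grip_width: 0.0356
gripper_force: 39.4
time_s: 14.58
position: [0.4754, 0.2128, 0.0091]
tool_rot: [[0.373, 0.928, 0.0], [0.928, -0.373, 0.0], [0.0, 0.0, -1.0]]
ft_force: [-0.6, 0.0, 0.1]
grip_width: 0.0468
gripper_force: 0.0
time_s: 15.58
position: [0.3842, -0.0148, 0.1331]
tool_rot: [[0.379, 0.925, -0.0], [0.925, -0.379, -0.001], [-0.001, 0.0, -1.0]]
ft_force: [0.2, 0.6, -0.0]
grip_width: 0.0472
gripper_force: 0.0
t 15.58 pos [ 0.3842 -0.0148  0.1331] yaw -22.28 | ROLL units -0.26
after roll: units [-5.456  5.007  1.827] radius now/target 0.385 0.572
```

View pics/g3.png

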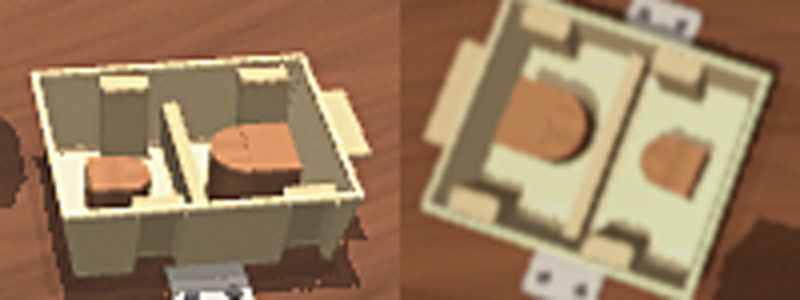

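Both heels stand flat in their own compartments: large at the lip end (540,120 in the top crop), small at (675,165). Now the loose bin.

```bash
python3 -m jog '[{"linear":[-0.35,0.3,0],"roll":-0.25},{"linear":[-0.7,0.65,0],"roll":0},{"linear":[-0.7,0.65,0],"roll":0},{"linear":[-0.7,0.65,0],"roll":0},{"linear":[-0.7,0.65,0],"roll":0},{"linear":[-0.7,0.65,0],"roll":0},{"linear":[-0.7,0.65,0],"roll":0},{"linear":[-0.6,0.55,0.2],"roll":0},{"linear":[-0.3,0.25,0.3],"roll":0},{"linear":[0,0,0],"roll":0},{"linear":[0,0,0],"roll":0}]'
python3 go.py .493 -.2903 .009 -21
```

```text
time_s: 16.6
position: [0.4964, -0.2831, 0.112]
tool_rot: [[0.351, 0.936, -0.002], [0.936, -0.351, 0.002], [0.001, -0.002, -1.0]]
ft_force: [-1.1, 0.0, 0.4]
grip_width: 0.0472
gripper_force: 0.0
t 16.6 pos [ 0.4964 -0.2831  0.112 ] yaw -20.56 | ROLL units 0.09
after roll: units [-0.197 -0.014  2.575] radius now/target 0.571 0.572
```

```bash
python3 -m jog '[{"linear":[-0.18,-0.01,0.2],"roll":0.06},{"linear":[0,0,0.6],"roll":0},{"linear":[0,0,0.5],"roll":0},{"linear":[0,0,0.5],"roll":0},{"linear":[0,0,0.4],"roll":0},{"linear":[0,0,0.2],"roll":0},{"linear":[0,0,0.13],"roll":0},{"linear":[0,0,0],"roll":0},{"linear":[0,0,0],"roll":0}]'
python3 go.py .493 -.2903 .009 -21
python3 -m jog '[{"linear":[0,0,0],"roll":0},{"linear":[0,0,0],"roll":0},{"linear":[0,0,0],"roll":0},{"linear":[0,0,0],"roll":0},{"linear":[0,0,0],"roll":0},{"linear":[0,0,0],"roll":0},{"linear":[0,0,0],"roll":0},{"linear":[0,0,0],"roll":0}]' -1 70
python3 -m jog '[{"linear":[0,0,-0.2],"roll":0},{"linear":[0,0,-0.4],"roll":0},{"linear":[0,0,-0.5],"roll":0},{"linear":[0,0,-0.6],"roll":0},{"linear":[0,0,-0.6],"roll":0},{"linear":[0,0,-0.6],"roll":0},{"linear":[0,0,-0.5],"roll":0},{"linear":[0,0,-0.3],"roll":0},{"linear":[0,0,0],"roll":0}]'
```

```text
time_s: 17.35
position: [0.4933, -0.2911, 0.0125]
tool_rot: [[0.357, 0.934, 0.001], [0.934, -0.357, -0.001], [-0.0, 0.001, -1.0]]
ft_force: [0.3, 0.2, 0.5]
grip_width: 0.047
gripper_force: 0.0
t 17.35 pos [ 0.4933 -0.2911  0.0125] yaw -20.92 | ROLL units 0.02
after roll: units [ 0.016 -0.013  0.087] radius now/target 0.573 0.572
time_s: 18.02
position: [0.4932, -0.2914, 0.0125]
tool_rot: [[0.357, 0.934, 0.001], [0.934, -0.357, -0.001], [-0.0, 0.001, -1.0]]
ft_force: [-0.5, 1.4, 7.0]
grip_width: 0.0085
gripper_force: 70.0
time_s: 18.77
position: [0.4936, -0.2917, 0.1627]
tool_rot: [[0.357, 0.934, 0.004], [0.934, -0.357, -0.003], [-0.002, 0.005, -1.0]]
ft_force: [0.2, -0.3, -1.8]
grip_width: 0.0085
gripper_force: 68.9
```

```bash
python3 -m jog '[{"linear":[0,0,0],"roll":-0.5},{"linear":[0,0,0],"roll":-1},{"linear":[0,0,0],"roll":-1},{"linear":[0,0,0],"roll":-1},{"linear":[0,0,0],"roll":-1},{"linear":[0,0,0],"roll":-1},{"linear":[0,0,0],"roll":-1},{"linear":[0,0,0],"roll":-1},{"linear":[0,0,0],"roll":-1},{"linear":[0,0,0],"roll":-1},{"linear":[0,0,0],"roll":-1},{"linear":[0,0,0],"roll":-1}]'
python3 -m jog '[{"linear":[0,0,0],"roll":-1},{"linear":[0,0,0],"roll":-1},{"linear":[0,0,0],"roll":-1},{"linear":[0,0,0],"roll":-1},{"linear":[0,0,0],"roll":-1},{"linear":[0,0,0],"roll":-1},{"linear":[0,0,0],"roll":-0.3},{"linear":[0,0,0],"roll":0},{"linear":[0,0,0],"roll":0}]'
python3 go.py .4944 .2611 .163 68.2
```

```text
time_s: 19.77
position: [0.4924, -0.2908, 0.1586]
tool_rot: [[-0.599, 0.801, -0.002], [0.801, 0.599, 0.001], [0.002, -0.0, -1.0]]
ft_force: [0.1, -0.8, -2.4]
grip_width: 0.0086
gripper_force: 68.8
time_s: 20.52
position: [0.4926, -0.2909, 0.1589]
tool_rot: [[-0.927, 0.375, -0.001], [0.375, 0.927, 0.001], [0.002, 0.001, -1.0]]
ft_force: [0.9, -0.1, -2.4]
grip_width: 0.0087
gripper_force: 68.7
t 20.52 pos [ 0.4926 -0.2909  0.1589] yaw 67.99 | ROLL units -0.04
after roll: units [ 5.083 12.83  -0.102] radius now/target 0.572 0.559
```

```bash
python3 -m jog '[{"linear":[0.15,0.38,0],"roll":0},{"linear":[0.3,0.76,0],"roll":0},{"linear":[0.3,0.76,0],"roll":0},{"linear":[0.3,0.76,0],"roll":0},{"linear":[0.3,0.76,0],"roll":0},{"linear":[0.3,0.76,0],"roll":0},{"linear":[0.3,0.76,0],"roll":0},{"linear":[0.3,0.76,0],"roll":0},{"linear":[0.3,0.76,0],"roll":0},{"linear":[0.3,0.76,0],"roll":0},{"linear":[0.3,0.76,0],"roll":0},{"linear":[0.3,0.76,0],"roll":0}]'
python3 -m jog '[{"linear":[0.3,0.76,0],"roll":0},{"linear":[0.3,0.76,0],"roll":0},{"linear":[0.3,0.76,0],"roll":0},{"linear":[0.3,0.76,0],"roll":0},{"linear":[0.25,0.6,0],"roll":0},{"linear":[0.15,0.4,0],"roll":0},{"linear":[0,0,0],"roll":0},{"linear":[0,0,0],"roll":0},{"linear":[0,0,0],"roll":0}]'
python3 go.py .4944 .2611 .1 68.2
python3 - <<'E'
from rig import optics
import cv2,numpy as np
a=optics.get_image("scene")[80:200,250:410,::-1]; b=optics.get_image("top")[180:300,90:250,::-1]
cv2.imwrite("pics/g4.png",cv2.resize(np.hstack([a,b]),(800,300),interpolation=cv2.INTER_CUBIC))
E
```

```text
time_s: 21.52
position: [0.4947, 0.0868, 0.1596]
tool_rot: [[-0.927, 0.374, -0.0], [0.374, 0.927, 0.0], [0.0, -0.0, -1.0]]
ft_force: [0.6, -0.3, -1.5]
grip_width: 0.0085
gripper_force: 68.7
time_s: 22.27
position: [0.4961, 0.2581, 0.1595]
tool_rot: [[-0.927, 0.374, -0.001], [0.374, 0.927, -0.0], [0.0, -0.001, -1.0]]
ft_force: [-0.3, 0.7, -2.9]
grip_width: 0.0081
gripper_force: 68.8
t 22.27 pos [0.4961 0.2581 0.1595] yaw 68.04 | ROLL units -0.03
after roll: units [0.068 0.054 1.488] radius now/target 0.559 0.559
```

View pics/g4.png

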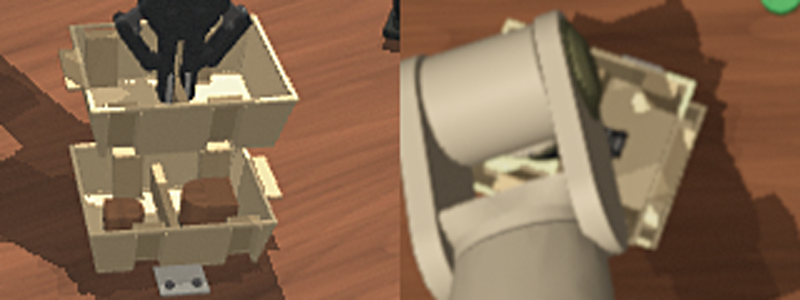

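The loose bin hangs level over the lower one with its lip at the opposite (left) end. I'll go lower and check alignment.

```bash
python3 -m jog '[{"linear":[0.06,0.05,0.4],"roll":-0.03},{"linear":[0,0,0.6],"roll":0},{"linear":[0,0,0.5],"roll":0},{"linear":[0,0,0.3],"roll":0},{"linear":[0,0,0],"roll":0},{"linear":[0,0,0],"roll":0}]'
python3 go.py .4944 .2611 .0675 68.2
python3 - <<'E'
from rig import optics
import cv2,numpy as np
a=optics.get_image("scene")[100:200,260:390,::-1]
cv2.imwrite("pics/g5.png",cv2.resize(a,(780,600),interpolation=cv2.INTER_CUBIC))
E
```

```text
time_s: 22.87
position: [0.4952, 0.2606, 0.0878]
tool_rot: [[-0.928, 0.372, -0.001], [0.372, 0.928, -0.0], [0.001, -0.0, -1.0]]
ft_force: [-0.5, -0.8, -2.1]
grip_width: 0.0086
gripper_force: 68.7
t 22.87 pos [0.4952 0.2606 0.0878] yaw 68.15 | ROLL units -0.01
after roll: units [0.023 0.004 0.507] radius now/target 0.56 0.559
```

View pics/g5.png

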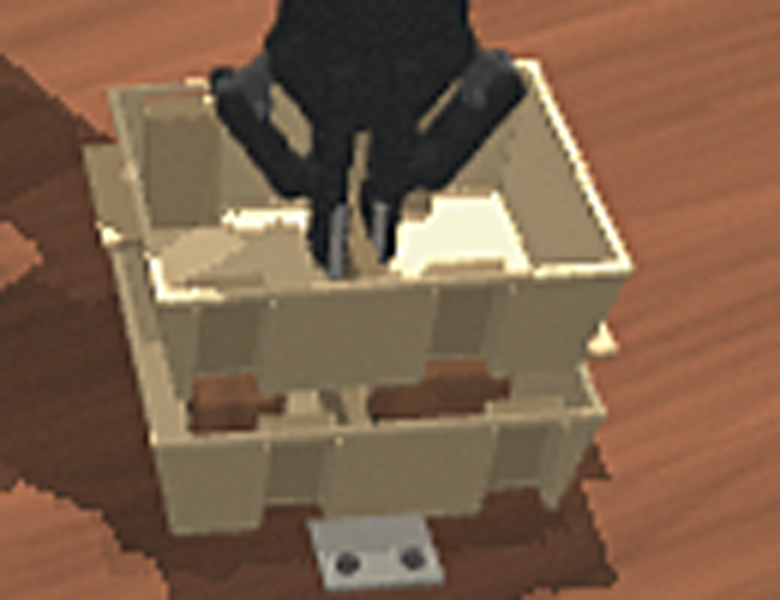

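Run:
```python
from fit import *
X,Y=.095,.078
def f(n,pts,z): # scene only, z fixed by duplicating: use penalty via fixed z
    from scipy.optimize import least_squares
    L=[(-X,Y),(X,Y),(X,-Y),(-X,-Y)]
    def res(v):
        c,s=np.cos(v[2]),np.sin(v[2])
        P=[[c*a-s*b+v[0],s*a+c*b+v[1],z] for a,b in L]
        return (proj("scene",P)-np.array(pts)+.4).ravel()
    r=least_squares(res,[.49,.26,1.19]);print(n,r.x[:2],np.degrees(r.x[2]),r.fun.round(1))
f("lower",[(278.25,138),(345.75,133.5),(360.7,168.8),(286,173.4)],.060)
for z in(.132,.1353,.138): f("upper",[(278.3,114.7),(349.2,110.8),(365.3,144.7),(286.2,150)],z)
```

```text
lower [0.4917 0.2646] 67.78410973169963 [-0.5 -0.2  0.5 -0.1  0.3 -0.3 -0.3  0.3]
upper [0.4909 0.2648] 67.6958295583465 [-0.1  0.2  0.2 -0.2 -0.3  0.1  0.2 -0.1]
upper [0.4948 0.2619] 67.71213169205075 [-0.3  0.1  0.3 -0.3 -0.   0.2  0.   0. ]
upper [0.498  0.2596] 67.72564052565212 [-0.5 -0.   0.4 -0.4  0.2  0.2 -0.1  0.1]
```

```bash
python3 -m jog '[{"linear":[0.05,0.02,0.1],"roll":0},{"linear":[0,0,0.1],"roll":0},{"linear":[0,0,0.1],"roll":0},{"linear":[0,0,0.05],"roll":0},{"linear":[0,0,0],"roll":0},{"linear":[0,0,0],"roll":0}]'
python3 -m jog '[{"linear":[0,0,0.05],"roll":0},{"linear":[0,0,0.05],"roll":0},{"linear":[0,0,0.03],"roll":0},{"linear":[0,0,0],"roll":0},{"linear":[0,0,0],"roll":0}]'
python3 - <<'E'
from rig import optics
import cv2,numpy as np
a=optics.get_image("scene")[100:200,260:390,::-1]
cv2.imwrite("pics/g6.png",cv2.resize(a,(780,600),interpolation=cv2.INTER_CUBIC))
E
```

```text
time_s: 23.42
position: [0.4935, 0.2627, 0.0737]
tool_rot: [[-0.929, 0.371, -0.0], [0.371, 0.929, -0.0], [0.0, -0.0, -1.0]]
ft_force: [0.6, 0.5, -1.4]
grip_width: 0.0084
gripper_force: 68.7
time_s: 23.83
position: [0.4935, 0.2627, 0.0684]
tool_rot: [[-0.929, 0.371, -0.0], [0.371, 0.929, -0.0], [0.0, -0.0, -1.0]]
ft_force: [-0.8, 0.4, -2.5]
grip_width: 0.0085
gripper_force: 68.7
```

View pics/g6.png

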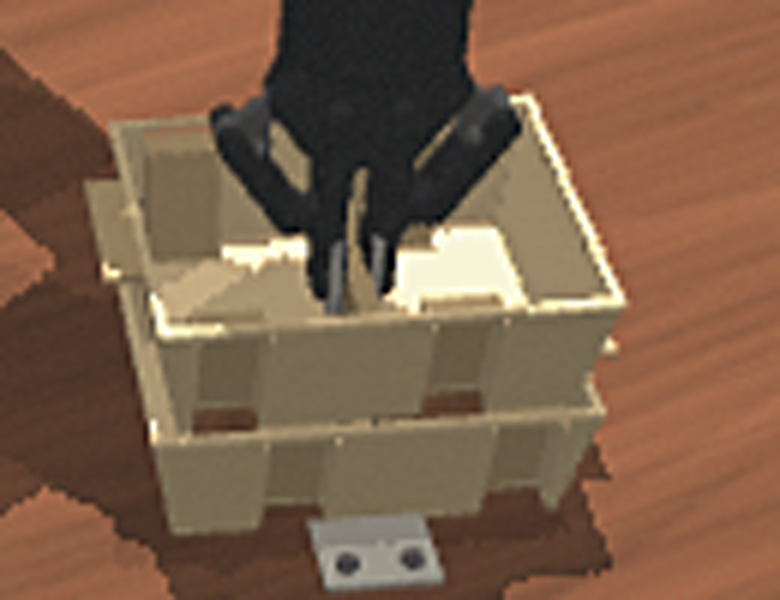

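```bash
python3 -m jog '[{"linear":[0,0,0.02],"roll":0},{"linear":[0,0,0.02],"roll":0},{"linear":[0,0,0],"roll":0},{"linear":[0,0,0],"roll":0}]'; python3 -m jog '[{"linear":[0,0,0.02],"roll":0},{"linear":[0,0,0.02],"roll":0},{"linear":[0,0,0],"roll":0},{"linear":[0,0,0],"roll":0}]'
```

```text
time_s: 24.22
position: [0.4936, 0.2627, 0.0675]
tool_rot: [[-0.929, 0.371, 0.001], [0.371, 0.929, 0.0], [-0.001, 0.0, -1.0]]
ft_force: [-2.3, -1.1, 5.5]
grip_width: 0.0084
gripper_force: 69.8
time_s: 24.55
position: [0.4937, 0.2628, 0.0675]
tool_rot: [[-0.929, 0.371, 0.002], [0.371, 0.929, 0.0], [-0.002, 0.001, -1.0]]
ft_force: [-7.4, -2.4, 20.3]
grip_width: 0.0086
gripper_force: 72.1
```

```bash
python3 -m jog '[{"linear":[0,0,-0.03],"roll":0},{"linear":[0,0,0],"roll":0},{"linear":[0,0,0],"roll":0}]'
python3 -m jog '[{"linear":[0,0,0],"roll":0},{"linear":[0,0,0],"roll":0},{"linear":[0,0,0],"roll":0},{"linear":[0,0,0],"roll":0},{"linear":[0,0,0],"roll":0}]' -0.2
python3 -m jog '[{"linear":[0,0,-0.2],"roll":0},{"linear":[0,0,-0.4],"roll":0},{"linear":[0,0,-0.6],"roll":0},{"linear":[0,0,-0.8],"roll":0},{"linear":[0,0,-0.4],"roll":0},{"linear":[0,0,0],"roll":1},{"linear":[0,0,0],"roll":1},{"linear":[0,0,0],"roll":1},{"linear":[0,0,0],"roll":1},{"linear":[0,0,0],"roll":1},{"linear":[0,0,0],"roll":1},{"linear":[0,0,0],"roll":1}]'
python3 -m jog '[{"linear":[0,0,0],"roll":1},{"linear":[0,0,0],"roll":1},{"linear":[0,0,0],"roll":0},{"linear":[0,0,0],"roll":0}]' 0.7
python3 go.py .6399 -.0335 .15 23
```

```text
time_s: 24.8
position: [0.4936, 0.2627, 0.0675]
tool_rot: [[-0.929, 0.371, 0.001], [0.371, 0.929, 0.0], [-0.001, 0.001, -1.0]]
ft_force: [-3.6, -1.6, 10.5]
grip_width: 0.0084
gripper_force: 70.7
time_s: 25.22
position: [0.4935, 0.2627, 0.0663]
tool_rot: [[-0.929, 0.371, -0.0], [0.371, 0.929, -0.0], [0.0, -0.0, -1.0]]
ft_force: [0.9, 0.2, 0.2]
grip_width: 0.0341
gripper_force: 0.0
time_s: 26.22
position: [0.4935, 0.2627, 0.1631]
tool_rot: [[-0.544, 0.839, 0.0], [0.839, 0.544, 0.0], [-0.0, 0.0, -1.0]]
ft_force: [0.6, 0.3, -0.3]
grip_width: 0.0344
gripper_force: 0.0
time_s: 26.55
position: [0.4935, 0.2627, 0.1629]
tool_rot: [[-0.396, 0.918, 0.0], [0.918, 0.396, 0.0], [-0.0, 0.0, -1.0]]
ft_force: [-0.7, -0.8, -0.0]
grip_width: 0.0726
gripper_force: 0.0
t 26.55 pos [0.4935 0.2627 0.1629] yaw 23.36 | ROLL units 0.07
after roll: units [-8.247  0.474  0.324] radius now/target 0.559 0.641
```

```bash
python3 -m jog '[{"linear":[0,0,0],"roll":1},{"linear":[0,0,0],"roll":1},{"linear":[0,0,0],"roll":1},{"linear":[0,0,0],"roll":1},{"linear":[0,0,0],"roll":1},{"linear":[0,0,0],"roll":1},{"linear":[0,0,0],"roll":1},{"linear":[0,0,0],"roll":1},{"linear":[0,0,0],"roll":1},{"linear":[0,0,0],"roll":0},{"linear":[0,0,0],"roll":0}]'
python3 go.py .6399 -.0335 .10 -21.8
```

```text
time_s: 27.47
position: [0.4935, 0.2627, 0.1627]
tool_rot: [[0.367, 0.93, 0.0], [0.93, -0.367, 0.0], [0.0, 0.0, -1.0]]
ft_force: [0.1, 0.0, -0.0]
grip_width: 0.0727
gripper_force: 0.0
t 27.47 pos [0.4935 0.2627 0.1627] yaw -21.54 | ROLL units 0.05
after roll: units [-5.516  6.148  1.567] radius now/target 0.559 0.641
```

```bash
python3 -m jog '[{"linear":[-0.3,0.33,0],"roll":0.05},{"linear":[-0.6,0.67,0],"roll":0},{"linear":[-0.6,0.67,0],"roll":0},{"linear":[-0.6,0.67,0],"roll":0},{"linear":[-0.6,0.67,0],"roll":0},{"linear":[-0.6,0.67,0],"roll":0},{"linear":[-0.6,0.67,0],"roll":0},{"linear":[-0.6,0.67,0],"roll":0},{"linear":[-0.6,0.67,0],"roll":0},{"linear":[-0.42,0.46,0],"roll":0},{"linear":[0,0,0.5],"roll":0},{"linear":[0,0,0.5],"roll":0}]'
python3 -m jog '[{"linear":[0,0,0.5],"roll":0},{"linear":[0,0,0.5],"roll":0},{"linear":[0,0,0.3],"roll":0},{"linear":[0,0,0],"roll":0},{"linear":[0,0,0],"roll":0},{"linear":[0,0,0],"roll":0}]'
python3 go.py .6399 -.0335 .003 -21.8
```

```text
time_s: 28.47
position: [0.6397, -0.0361, 0.1226]
tool_rot: [[0.374, 0.928, 0.003], [0.928, -0.374, -0.001], [0.0, 0.003, -1.0]]
ft_force: [-0.3, 0.7, -0.7]
grip_width: 0.0728
gripper_force: 0.0
time_s: 28.97
position: [0.6393, -0.0343, 0.0716]
tool_rot: [[0.374, 0.928, 0.002], [0.928, -0.374, -0.0], [0.0, 0.002, -1.0]]
ft_force: [0.2, -1.2, 0.2]
grip_width: 0.0722
gripper_force: 0.0
t 28.97 pos [ 0.6393 -0.0343  0.0716] yaw -21.95 | ROLL units -0.03
after roll: units [0.025 0.006 1.716] radius now/target 0.64 0.641
```

```bash
python3 -m jog '[{"linear":[0.02,0,0.4],"roll":0},{"linear":[0,0,0.5],"roll":0},{"linear":[0,0,0.4],"roll":0},{"linear":[0,0,0.25],"roll":0},{"linear":[0,0,0.15],"roll":0},{"linear":[0,0,0],"roll":0},{"linear":[0,0,0],"roll":0},{"linear":[0,0,0],"roll":0}]'
python3 -m jog '[{"linear":[0,0,0],"roll":0},{"linear":[0,0,0],"roll":0},{"linear":[0,0,0],"roll":0},{"linear":[0,0,0],"roll":0},{"linear":[0,0,0],"roll":0},{"linear":[0,0,0],"roll":0},{"linear":[0,0,0],"roll":0},{"linear":[0,0,0],"roll":0}]' -1 40
python3 -m jog '[{"linear":[0,0,-0.3],"roll":0},{"linear":[0,0,-0.6],"roll":0},{"linear":[0,0,-0.8],"roll":0},{"linear":[0,0,-0.8],"roll":0},{"linear":[0,0,-0.8],"roll":0},{"linear":[0,0,-0.5],"roll":0},{"linear":[0,0,0],"roll":0},{"linear":[0,0,0],"roll":0}]'
python3 - <<'E'
from rig import optics
import cv2,numpy as np
a=optics.get_image("scene")[100:200,260:390,::-1]; b=optics.get_image("top")[190:290,110:240,::-1]
cv2.imwrite("pics/g7.png",cv2.resize(np.hstack([a,b]),(800,308),interpolation=cv2.INTER_CUBIC))
E
```

```text
time_s: 29.63
position: [0.6397, -0.0336, 0.0037]
tool_rot: [[0.375, 0.927, 0.002], [0.927, -0.375, -0.0], [0.0, 0.002, -1.0]]
ft_force: [0.5, 0.1, 0.3]
grip_width: 0.0728
gripper_force: 0.0
time_s: 30.3
position: [0.6395, -0.0336, 0.0036]
tool_rot: [[0.375, 0.927, 0.002], [0.927, -0.375, -0.0], [0.0, 0.002, -1.0]]
ft_force: [-0.5, 1.1, 5.5]
grip_width: 0.0485
gripper_force: 40.9
time_s: 30.97
position: [0.6392, -0.0335, 0.156]
tool_rot: [[0.375, 0.927, 0.002], [0.927, -0.375, -0.001], [0.0, 0.002, -1.0]]
ft_force: [-0.1, -1.0, -0.6]
grip_width: 0.0485
gripper_force: 41.4
```

View pics/g7.png

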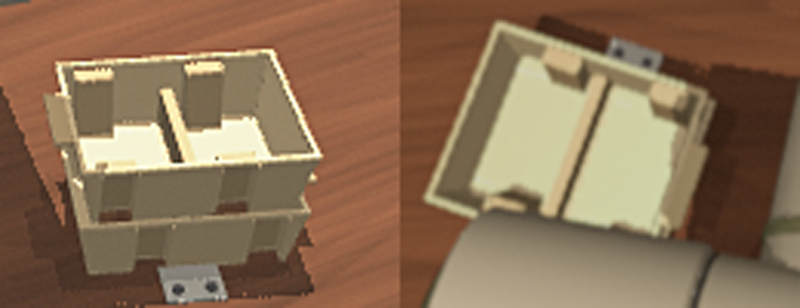

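The loose bin is stacked level with its lip over the opposite end. In the top crop the divider is at (580,145) and the lip compartment at (630,165). The tin is gripped, so I'll carry it over.

```bash
python3 -m jog '[{"linear":[0,0,-0.3],"roll":0},{"linear":[0,0,-0.3],"roll":0},{"linear":[0,0,0],"roll":0}]'; python3 go.py .4775 .2228 .18 -21.8
```

```text
time_s: 31.32
position: [0.6394, -0.0336, 0.1792]
tool_rot: [[0.375, 0.927, 0.001], [0.927, -0.375, -0.0], [0.0, 0.001, -1.0]]
ft_force: [0.3, -0.3, 0.3]
grip_width: 0.0485
gripper_force: 41.4
t 31.32 pos [ 0.6394 -0.0336  0.1792] yaw -22.04 | ROLL units -0.05
after roll: units [ 4.448 -6.138 -0.02 ] radius now/target 0.64 0.527
```

```bash
python3 -m jog '[{"linear":[0.25,-0.34,0],"roll":-0.05},{"linear":[0.5,-0.69,0],"roll":0},{"linear":[0.5,-0.69,0],"roll":0},{"linear":[0.5,-0.69,0],"roll":0},{"linear":[0.5,-0.69,0],"roll":0},{"linear":[0.5,-0.69,0],"roll":0},{"linear":[0.5,-0.69,0],"roll":0},{"linear":[0.5,-0.69,0],"roll":0},{"linear":[0.4,-0.55,0],"roll":0},{"linear":[0.3,-0.42,0],"roll":0},{"linear":[0,0,0],"roll":0},{"linear":[0,0,0],"roll":0}]'; python3 go.py .4775 .2228 .064 -21.8
```

```text
time_s: 32.32
position: [0.4763, 0.2235, 0.1774]
tool_rot: [[0.369, 0.929, -0.002], [0.929, -0.369, -0.001], [-0.001, -0.002, -1.0]]
ft_force: [-0.4, 0.2, 0.8]
grip_width: 0.0483
gripper_force: 41.4
t 32.32 pos [0.4763 0.2235 0.1774] yaw -21.68 | ROLL units 0.02
after roll: units [-0.005  0.034  2.836] radius now/target 0.526 0.527
```

```bash
python3 -m jog '[{"linear":[0,0.03,0.5],"roll":0},{"linear":[0,0,0.6],"roll":0},{"linear":[0,0,0.5],"roll":0},{"linear":[0,0,0.4],"roll":0},{"linear":[0,0,0.3],"roll":0},{"linear":[0,0,0.2],"roll":0},{"linear":[0,0,0.15],"roll":0},{"linear":[0,0,0.1],"roll":0},{"linear":[0,0,0.05],"roll":0},{"linear":[0,0,0],"roll":0},{"linear":[0,0,0],"roll":0}]'; python3 go.py .4775 .2228 .063 -21.8
```

```text
time_s: 33.23
position: [0.4785, 0.2226, 0.0669]
tool_rot: [[0.371, 0.929, 0.001], [0.929, -0.371, 0.0], [0.0, 0.001, -1.0]]
ft_force: [0.1, -0.1, 0.1]
grip_width: 0.0486
gripper_force: 41.4
t 33.23 pos [0.4785 0.2226 0.0669] yaw -21.79 | ROLL units 0.0
after roll: units [-0.004 -0.026  0.099] radius now/target 0.528 0.527
```

```bash
python3 -m jog '[{"linear":[0,-0.02,0.05],"roll":0},{"linear":[0,0,0.04],"roll":0},{"linear":[0,0,0],"roll":0},{"linear":[0,0,0],"roll":0}]'; python3 -m jog '[{"linear":[0,0,0],"roll":0},{"linear":[0,0,0],"roll":0},{"linear":[0,0,0],"roll":0},{"linear":[0,0,0],"roll":0}]' 0.36
python3 -m jog '[{"linear":[0,0,-0.2],"roll":0},{"linear":[0,0,-0.5],"roll":0},{"linear":[0,0,-0.8],"roll":0},{"linear":[0,0,-0.8],"roll":0},{"linear":[0,0,-0.6],"roll":0},{"linear":[-1,0,0],"roll":0},{"linear":[-1,0,0],"roll":0},{"linear":[-1,0,0],"roll":0},{"linear":[-1,0,0],"roll":0},{"linear":[-1,0,0],"roll":0},{"linear":[-1,0,0],"roll":0},{"linear":[0,0,0],"roll":0}]'
python3 -m jog '[{"linear":[-0.8,0,0],"roll":0},{"linear":[-0.6,0,0],"roll":0},{"linear":[0,0,0],"roll":0},{"linear":[0,0,0],"roll":0}]'
python3 - <<'E'
from rig import optics
import cv2,numpy as np
a=optics.get_image("scene")[:,:,::-1]; b=optics.get_image("top")[:,:,::-1]
z=lambda i,x,y:cv2.resize(i[y:y+100,x:x+130],(400,308),interpolation=cv2.INTER_CUBIC)
o=np.vstack([np.hstack([z(a,260,90),z(b,110,190)]),cv2.resize(np.hstack([a,b]),(774,290))[:, :774] if 0 else cv2.resize(np.hstack([a,b]),(800,292))])
cv2.imwrite("pics/g8.png",o)
E
```

```text
time_s: 33.57
position: [0.4775, 0.2229, 0.063]
tool_rot: [[0.371, 0.929, 0.0], [0.929, -0.371, 0.0], [0.0, -0.0, -1.0]]
ft_force: [0.9, 0.3, 0.9]
grip_width: 0.0487
gripper_force: 41.4
time_s: 33.9
position: [0.4775, 0.2229, 0.063]
tool_rot: [[0.371, 0.929, 0.0], [0.929, -0.371, 0.0], [0.0, 0.0, -1.0]]
ft_force: [-0.5, -0.5, -0.3]
grip_width: 0.0581
gripper_force: 0.0
time_s: 34.9
position: [0.3867, -0.0048, 0.1796]
tool_rot: [[0.378, 0.926, 0.0], [0.926, -0.378, -0.002], [-0.001, 0.001, -1.0]]
ft_force: [-0.3, -0.2, 0.6]
grip_width: 0.0585
gripper_force: 0.0
time_s: 35.23
position: [0.3676, -0.0525, 0.1794]
tool_rot: [[0.374, 0.928, 0.001], [0.928, -0.374, -0.0], [0.0, 0.001, -1.0]]
ft_force: [1.2, -0.2, -0.1]
grip_width: 0.0582
gripper_force: 0.0
```

View pics/g8.png

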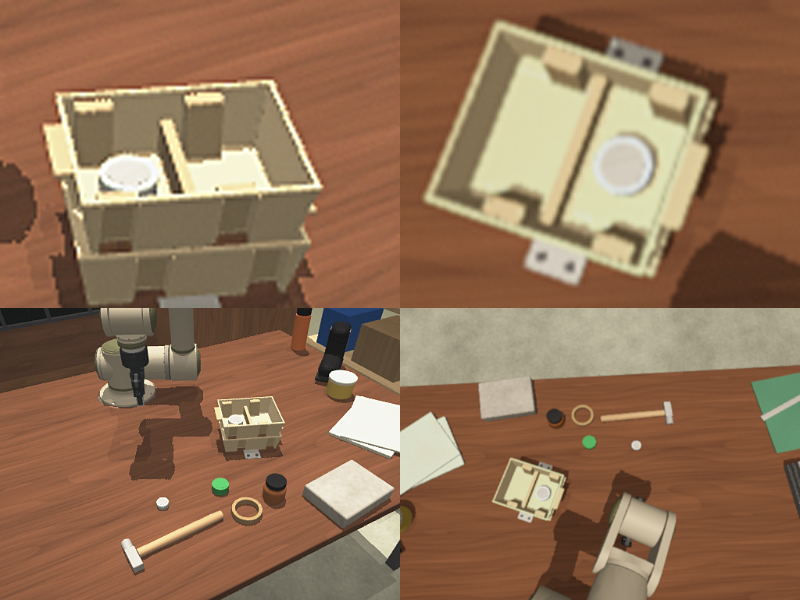

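The tin stands flat in the loose bin's lip-end compartment (625,165 in the top crop). The stack is level, the bystanders have not moved, and the arm is clear.

```bash
python3 -c "
from rig import env
print(env.close_job())"
```

```text
the job is handed in; nothing more can be done
None
```

The job is done and handed in at about 35 s on the robot's clock: both heels are in the lower bin, the loose bin is stacked on its ledges with its lip over the opposite end, and the tin stands in its lip-end compartment, with the hammer, glue jar and tape untouched.

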